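Start the chamber purge and hold the selector on its third click

ROBOT

A 6-joint arm with a two-finger parallel gripper is mounted at the origin on the work surface. World frame = base frame: x ahead of the robot, y to its left, z up, the work surface at z = 0. Lengths are in m, angles in rad, forces in N, time in s.
With the tool pointing down it reaches from about 0.3 to 1 m from the base axis. Payload 5.1 kg.
Tool frame: the origin (TCP) lies on the centre line of the jaws, within the pads' length; the fingertips stand 19 mm ahead of it and the grasp point (between the pads) is the TCP (manip.tcp_to_tips is the distance from the TCP to the fingertips, in m); z points along the fingers, y is the line along which they close (so a half turn about z gives the same grasp; the last joint's range is limited). The gripper opens to 95 mm and grips with 3 to 60 N. Pads are 20 mm wide; open, the fingers measure 119 mm over their backs; the gripper's body (75 mm by 180 mm) begins 59 mm behind the grasp point.
Start: joints at [-1.205, 0.124, 1.65, -0, 1.367, -0.083], TCP at [0.282, -0.586, 0.199] pointing down, gripper open.
Joint ranges: [-2.61, 2.61], [-1.02, 2.33], [0.03, 2.71], [-1.35, 4.49], [0.32, 2.68], [-2.91, 2.91]. Speed limits (rad/s): [2.57, 2.57, 3.14, 3.14, 3.14, 3.14].

INTERFACE

Orientations are given as a unit quaternion [x, y, z, w].
In Python, from bench import manip, optics, ticket gives the robot as it stands.
- The arm moves only by the shell command python3 -m jog 'ROWS' [OPENING]. ROWS is JSON, a list of rows, each a list of 4 numbers: the shift along the world's x, y, z in mm, then the turn about the world's z in degrees. In form: [[tx, ty, tz, turn], ...]. A call has 1 to 20 rows; each row is the pose to reach, as a shift and turn from the pose commanded when the call began; what a row does not reach only later rows make up. A row lasts 1/12 s, in which the tool goes at most 41.7 mm and 7.16 degrees, less where a joint would pass 70% of its speed; a pose out of reach is approached as far as the arm can. A call with a gripper value outside its range is refused whole. OPENING is the finger opening in mm, from 0 to 95.1, set as the call begins (- or left out, the last holds). The fingers move at their own pace and stop on an object; the grip force is fixed at half the most. Time passes only in rows, so rows that repeat a pose let the fingers close. It gives the time, the measured TCP pose, the force, the opening and the grip force at its end, in the units of the state.
- manip.state(): the state, without advancing time (a new reading comes with each control period).
- optics.capture(name): name is "scene" or "top" or "wrist"; returns a dict with "frame" (420x560x3 uint8, blue, green, red), "fx", "fy", "cx", "cy" (pixels), "position" and "attitude" of the camera in the world. Camera axes: x right, y down, z forward; pixel columns grow to the right and rows downward; lengths in m; the calibration is good to about 2 mm. A picture is of the moment at which its call begins. There is no depth.
- ticket.job_done(): hands the job in; it is judged then, once.
Trained networks look in a picture, given as the dict that the camera call returned (one of the last four; its "shot" number tells which), for a name from the list of things; names that differ only in an ending like _2 or _b are one class to them, and where a whole thing is asked for, a point or a joint stands for the part that bears it (a point fixed in the world has none). Each returns a list of dicts, best first, with "conf" (0 to 1); they miss things now and then, are a little off and sometimes report something else, mostly with a low value. They report only what shows in the picture. A call takes as long as a camera call. They do not tell look-alikes from the thing itself.
- optics.trace(picture, label): "pixels" (420x560 bool, what is visible of it) and "bbox" ([left, top, width, height] in pixels, round what is visible of it).
- optics.place_of(picture, label): "centre" ([column, row] in pixels: a listed point, or the origin of a listed thing).
The state is a dict: "t": time; "qpos": joint angles; "dq": joint speeds; "joint_efforts": joint torques, N m; "ee_pos": TCP position; "tcp_rot": TCP orientation; "ft_force": force on the tool from outside, world axes, zero at the start; "torque": the same for the moment, N m; "gripper_width": finger opening in m; "finger_force": force on a finger pad.
Only numpy, scipy, OpenCV 4.12 (cv2) and the standard library are available. Lean on these libraries where they do the work, as an engineer would, in place of code of your own. Each camera call takes 0.05 s, during which the arm holds its last target. There are 200 camera calls.

TASK

Start the gas purge of the casting machine: on the key box press the three keys fully down one at a time, first the round key, then the long narrow bar key, then the square key, letting each spring back up before the next, with the selector still at its home stop. Then turn the selector knob on the valve block clockwise (seen from above) from home, counting the clicks, to the third click and no further. The knob springs back if let go, so finish while still holding it there with the fingers, and leave the other things on the bench where they are.

Things in the scene. Friction and masses are not known exactly. Their poses are not given: they have to be found in the camera images.
- keybox: Grey metal key box, fixed to the bench, 90 (x) by 180 (y) by 50 mm high, origin under its centre. On its top, in a row along its y axis, 54 mm apart, in an order that varies: three aluminium plates 50 by 44 by 6 mm, all with the box's yaw, each with one black key standing 14 mm above the plate. Keys differ by shape only.
- key_round_top (a point): Centre of the top face of the round key (26 mm diameter), 70 mm above the bench when up; moves down with it.
- key_bar_top (a point): Centre of the top face of the bar key (36 mm along the box's x, 12 mm along its y), 70 mm above the bench when up; moves down with it.
- key_square_top (a point): Centre of the top face of the square key (24 by 24 mm), 70 mm above the bench when up; moves down with it.
- key_round (a joint): Travel of the round key in m: 0 up, 0.006 fully down. The spring starts at 1.5 N and takes 5 N at full travel; it returns by itself.
- key_bar (a joint): Travel of the bar key in m, as for the round key.
- key_square (a joint): Travel of the square key in m, as for the round key.
- valve: Aluminium valve block, fixed, 110 by 110 by 50 mm high, origin under its centre, two brass pipe stubs on its +x side. Mid-top, on a steel flange 68 mm across and 6 mm high, sits the selector knob. Six flat dark studs on the top at 41 mm radius mark the stops: home is the largest, at the block's -x, five more follow clockwise.
- selector_grip (a point): Point on the selector's vertical axis, 87 mm above the bench, where its grip bar is pinched. Knob: black disc 48 mm across (top 64 mm above the bench) with a bar 50 mm long, 14 mm wide, top 94 mm up, white line on its pointer half. Axes turn with the knob: x along the bar, pointer at -x; at home they match the block's.
- selector (a joint): Selector angle, rad, clockwise from above positive. 0 = home (always the start), a click every 0.35 (20 degrees): 0.35, 0.70, third 1.05, 1.40, 1.75 (end). A spring (0.10 N m at home, 0.12 at the third click) drives it home from anywhere when let go; the detent adds or takes up to about 0.05 N m, so resistance jumps up on passing a click. A 30 N grip holds it.
- flask: Bystander: perforated steel casting flask, open upright cylinder 78 mm across, 90 mm high, loose; origin under its centre.
- crucible: Bystander: dark crucible cup, 64 mm across the rim, 50 mm high, loose; origin under its centre.
- former: Bystander: black rubber sprue former, base 80 mm across with a blunt cone, 40 mm high, loose; origin under its centre.
Mind the look-alikes: they are no part of the job. Leave any red look-alike of the valve alone.

How it is judged:
By the outcome, as a careful person would: the job done as asked, in the order asked, and still so for the second after the job is handed in, while the arm keeps its last pose, push and grip.
It also fails if it takes over 64 s, if anything falls off the work surface, if the arm or the gripper's body presses on something with over 40 N, if the wrist force passes 120 N, or if a joint passes its speed limit or range.

## Working session

There is one attempt and no reset: what is moved stays moved. The work goes in short steps, Python scripts to look and compute and a shell command to move; the robot and the scene stay as the last step left them, time stands still between calls to the robot, and variables do not carry over. Pictures are saved under pics/ and viewed, at most 10 in all, crops included, and the job is handed in when it is done.

```bash
ls; mkdir -p pics
cat > h.py <<'E'
import numpy as np, cv2
from scipy.spatial.transform import Rotation as R
from bench import manip, optics, ticket
def ray(p,uv):
    d=np.array([(uv[0]-p['cx'])/p['fx'],(uv[1]-p['cy'])/p['fy'],1.])
    d=R.from_quat(p['attitude']).as_matrix()@d
    return np.array(p['position'],float),d/np.linalg.norm(d)
def atz(p,uv,z):
    o,d=ray(p,uv); return o+d*(z-o[2])/d[2]
def tri(obs):
    A=np.zeros((3,3));b=np.zeros(3)
    for p,uv in obs:
        o,d=ray(p,uv);M=np.eye(3)-np.outer(d,d);A+=M;b+=M@o
    return np.linalg.solve(A,b)
E
python3 - <<'E'
from h import *
P={n:optics.capture(n) for n in('scene','top')}
Z=dict(keybox=0,key_round_top=.07,key_bar_top=.07,key_square_top=.07,valve=0,selector_grip=.087,flask=0,crucible=0,former=0)
for n,p in P.items():
    cv2.imwrite(f'pics/{n}0.png',p['frame']); print(n,p['shot'],np.round(p['position'],3))
    for l,z in Z.items():
        print(n,l,[(np.round(r['centre'],1).tolist(),round(r['conf'],2),np.round(atz(p,r['centre'],z)[:2],3).tolist()) for r in optics.place_of(p,l)[:3]])
s=manip.state();print(s['t'],s['ee_pos'],s['tcp_rot'],s['ft_force'])
E
```

```text
pics
scene 1 [1.038 0.337 1.077]
scene keybox [([354.0, 256.3], 0.65, [0.474, 0.155])]
scene key_round_top [([341.8, 228.0], 0.62, [0.466, 0.104])]
scene key_bar_top [([377.2, 256.8], 0.46, [0.479, 0.209])]
scene key_square_top [([359.4, 237.7], 0.62, [0.462, 0.151])]
scene valve [([189.3, 170.8], 0.94, [0.53, -0.333]), ([234.7, 110.9], 0.8, [0.288, -0.378]), ([243.1, 208.1], 0.7, [0.532, -0.143])]
scene selector_grip [([229.8, 88.4], 0.81, [0.292, -0.386]), ([300.5, 132.1], 0.79, [0.3, -0.137]), ([181.5, 147.6], 0.61, [0.529, -0.345])]
scene flask [([182.3, 239.4], 0.65, [0.695, -0.202])]
scene crucible [([300.0, 337.8], 0.68, [0.716, 0.171])]
scene former [([222.2, 284.9], 0.94, [0.726, -0.046]), ([238.5, 183.9], 0.72, [0.481, -0.201])]
top 2 [ 0.36  -0.068  1.011]
top keybox [([182.0, 233.2], 0.7, [0.474, 0.168]), ([201.0, 234.4], 0.43, [0.469, 0.12])]
top key_round_top [([203.6, 233.1], 0.64, [0.465, 0.1])]
top key_bar_top [([153.5, 228.1], 0.5, [0.48, 0.219])]
top key_square_top [([177.4, 232.3], 0.44, [0.468, 0.163])]
top valve [([304.8, 209.5], 0.94, [0.527, -0.147]), ([299.1, 295.3], 0.75, [0.311, -0.125]), ([379.4, 203.8], 0.69, [0.537, -0.341])]
top selector_grip [([414.5, 304.0], 0.82, [0.289, -0.382]), ([383.6, 198.9], 0.71, [0.533, -0.328]), ([303.9, 300.1], 0.56, [0.304, -0.131])]
top flask [([322.3, 142.9], 0.74, [0.704, -0.2])]
top crucible [([181.1, 139.1], 0.82, [0.724, 0.173]), ([304.1, 208.0], 0.37, [0.531, -0.146])]
top former []
1.0 [ 0.28201197 -0.58561711  0.19885876] [ 9.74927390e-01  2.22523223e-01  3.40427341e-06 -9.51316296e-07] [ 0.40032756  0.53827848 -0.4594866 ]
```

View pics/scene0.png

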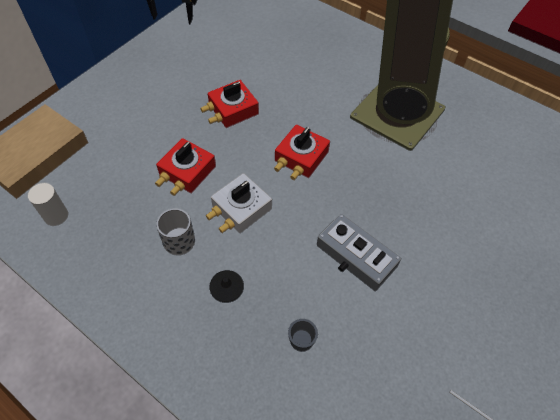

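View pics/top0.png

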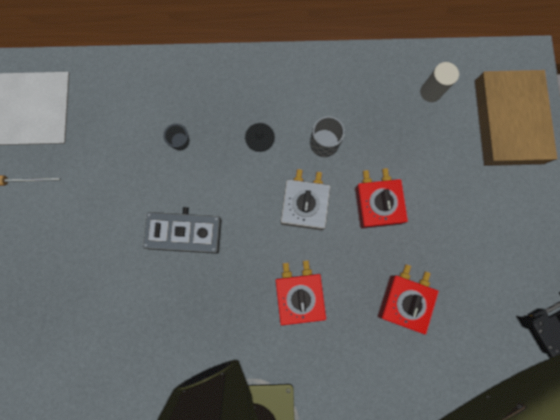

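The grey valve, at scene (241,202) and top (306,205), is the real one; the three red ones are look-alikes. The key box is at top (182,232), and its keys from left (+y) to right are bar (157,231), square (180,232) and round (203,233). I'll move above the valve with the gripper closed and look with the wrist camera on the way.

```bash
python3 -m jog '[[20,40,60,0],[100,400,100,-26],[100,400,100,-26],[100,400,100,-26],[100,400,100,-26],[100,400,100,-26],[100,400,100,-26],[100,400,100,-26],[100,400,100,-26],[100,400,100,-26],[100,400,100,-26],[100,400,100,-26],[100,400,100,-26],[100,400,100,-26],[100,400,100,-26],[100,400,100,-26]]' 0
python3 - <<'E'
from h import *
p=optics.capture('wrist');cv2.imwrite('pics/w1.png',p['frame']);print(np.round(p['position'],3),R.from_quat(p['attitude']).as_matrix().round(2).tolist())
for l,z in dict(valve=0,selector_grip=.087).items():
    print(l,[(np.round(r['centre'],1).tolist(),round(r['conf'],2),np.round(atz(p,r['centre'],z)[:2],4).tolist()) for r in optics.place_of(p,l)[:3]])
E
```

```text
t: 2.33
ee_pos: [0.3816, -0.1866, 0.2983]
tcp_rot: [1.0, -0.004, -0.001, -0.0]
ft_force: [-0.1, -0.5, -0.1]
gripper_width: 0.0009
finger_force: 0.0
[ 0.457 -0.187  0.483] [[-0.01, -0.96, -0.27], [-1.0, 0.01, 0.0], [-0.0, 0.27, -0.96]]
valve [([405.7, 227.1], 0.88, [0.2851, -0.3845]), ([390.5, 63.0], 0.76, [0.5318, -0.339]), ([252.6, 63.5], 0.74, [0.5326, -0.1432])]
selector_grip [([411.1, 53.1], 0.79, [0.5287, -0.3345]), ([240.4, 235.5], 0.73, [0.3056, -0.1274]), ([247.2, 51.8], 0.69, [0.5314, -0.1453])]
```

View pics/w1.png

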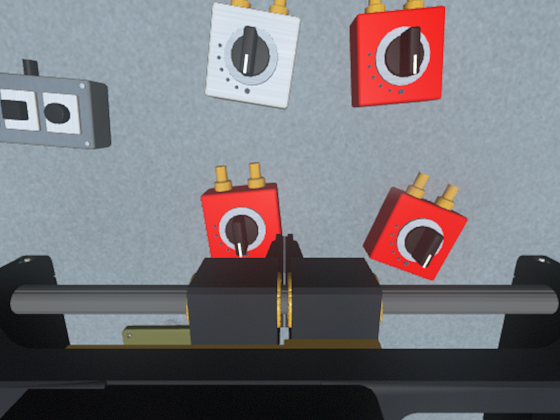

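The white/grey valve is at wrist pixel (250,52), with its home stud at (248,90) and the white pointer line facing it. Next I'll move to the key box and take two views.

```bash
python3 -m jog '[[0,340,0,0],[0,340,0,0],[0,340,0,0],[0,340,0,0],[0,340,0,0],[0,340,0,0],[0,340,0,0],[0,340,0,0],[0,340,0,0],[0,340,0,0],[0,340,0,0]]'
cat > look.py <<'E'
from h import *
import pickle,sys
p=optics.capture('wrist');cv2.imwrite(f'pics/{sys.argv[1]}.png',p['frame'])
d={}
for l,z in dict(key_round_top=.07,key_square_top=.07,key_bar_top=.07).items():
    rs=optics.place_of(p,l)[:2]; d[l]=rs[0]['centre'] if rs else None
    print(l,[(np.round(r['centre'],1).tolist(),round(r['conf'],2),np.round(atz(p,r['centre'],z)[:2],4).tolist()) for r in rs])
    t=optics.trace(p,l)[:1]
    for r in t:
        print('  trace',r['bbox'],round(r['conf'],2))
pickle.dump((p,d),open(sys.argv[1]+'.pkl','wb'))
E
python3 look.py k1
python3 -m jog '[[40,0,-40,0],[40,0,-80,0],[40,0,-100,0],[40,0,-100,0],[40,0,-100,0]]'
python3 look.py k2
python3 - <<'E'
from h import *; import pickle
a,b=[pickle.load(open(f,'rb')) for f in('k1.pkl','k2.pkl')]
for l in a[1]:
    if a[1][l] is not None and b[1][l] is not None: print(l,tri([(a[0],a[1][l]),(b[0],b[1][l])]).round(4))
E
```

```text
t: 3.4
ee_pos: [0.382, 0.154, 0.2986]
tcp_rot: [1.0, -0.002, -0.0, 0.0]
ft_force: [-0.6, 0.3, 0.4]
gripper_width: 0.0007
finger_force: 0.0
key_round_top [([321.1, 109.3], 0.92, [0.4685, 0.1065])]
  trace [308.6, 100.1, 21.5, 24.9] 0.91
key_square_top [([278.8, 109.9], 0.75, [0.4681, 0.1598])]
  trace [269.2, 99.7, 20.7, 19.6] 0.79
key_bar_top [([237.7, 103.1], 0.89, [0.4764, 0.2113])]
  trace [235.1, 88.6, 8.1, 30.6] 0.81
t: 4.17
ee_pos: [0.421, 0.1536, 0.1974]
tcp_rot: [1.0, -0.003, -0.002, 0.0]
ft_force: [0.3, 0.1, 0.4]
gripper_width: 0.0005
finger_force: 0.0
key_round_top [([331.6, 144.0], 0.58, [0.4716, 0.1064])]
  trace [316.2, 136.9, 25.9, 30.5] 0.96
key_square_top [([280.2, 148.1], 0.91, [0.468, 0.1569])]
key_bar_top []
  trace [218.6, 122.3, 15.5, 37.9] 0.71
key_round_top [0.4694 0.1031 0.0444]
key_square_top [0.4681 0.1583 0.0715]
```

View pics/k2.png

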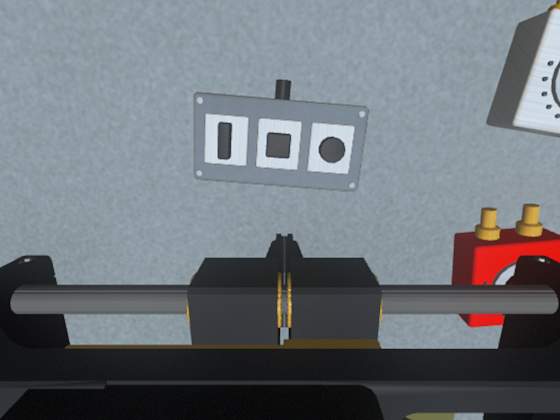

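The keys show in a row: bar (224,140), square (279,146) and round (332,149). The box is yawed about -5°. I'll refine the centres from the dark blobs in both views.

Run:
```python
from h import *; import pickle
C={}
for f,(x0,y0,x1,y1) in dict(k1=(215,80,345,140),k2=(205,105,355,180)).items():
    p,_=pickle.load(open(f+'.pkl','rb')); g=p['frame'].max(axis=2)[y0:y1,x0:x1]
    n,lab,st,ce=cv2.connectedComponentsWithStats((g<75).astype(np.uint8))
    L=sorted([(ce[i][0]+x0,ce[i][1]+y0,st[i].tolist()) for i in range(1,n) if 80<st[i][4]<900])
    C[f]=(p,L)
    for u,v,s in L: print(f,round(u,1),round(v,1),s,atz(p,(u,v),.067).round(4))
for a,b in zip(C['k1'][1],C['k2'][1]): print(tri([(C['k1'][0],a[:2]),(C['k2'][0],b[:2])]).round(4))
```

```text
k2 226.0 140.6 [13, 18, 13, 36, 125] [0.4753 0.2103 0.067 ]
```

Run:
```python
from h import *; import pickle
C={}
for f,(x0,y0,x1,y1) in dict(k1=(205,75,350,145),k2=(190,90,370,192)).items():
    p,_=pickle.load(open(f+'.pkl','rb')); g=p['frame'].max(axis=2)[y0:y1,x0:x1]
    cs,_=cv2.findContours((g>175).astype(np.uint8),cv2.RETR_EXTERNAL,cv2.CHAIN_APPROX_NONE)
    L=[]
    for c in cs:
        (u,v),s,a=cv2.minAreaRect(c)
        if min(s)>15: L.append((u+x0,v+y0,s,a))
    L.sort(key=lambda r:r[0]);C[f]=(p,L)
    for u,v,s,a in L: print(f,round(u,1),round(v,1),np.round(s,1),round(a,1),atz(p,(u,v),.056).round(4))
    print(np.percentile(g,[1,5,10,15,25,50,75,90]))
for a,b in zip(C['k1'][1],C['k2'][1]): print(tri([(C['k1'][0],a[:2]),(C['k2'][0],b[:2])]).round(4))
```

```text
k1 237.8 104.2 [33.7 40.8] 3.2 [0.4758 0.2132 0.056 ]
k1 279.4 108.0 [34.  39.9] 4.8 [0.4708 0.1592 0.056 ]
k1 320.9 111.5 [33.7 39.8] 5.2 [0.4661 0.1051 0.056 ]
[ 72.  89. 123. 140. 148. 153. 211. 230.]
k2 225.2 139.5 [42.7 49.8] 2.7 [0.4757 0.213  0.056 ]
k2 278.0 143.8 [42.9 48.8] 4.6 [0.471  0.1593 0.056 ]
k2 330.6 148.3 [42.4 49.2] 6.2 [0.4662 0.1052 0.056 ]
[ 65.  87. 117. 138. 146. 153. 175. 228.]
[0.4757 0.2131 0.0558]
[0.4709 0.1593 0.0541]
[0.4661 0.1051 0.0555]
```

```bash
python3 -m jog '[[30,-30,-30,-5],[45,-48,-60,-5],[45,-48,-90,-5],[45,-48,-98,-5],[45,-48,-98,-5],[45,-48,-98,-5]]' 0
python3 -m jog '[[0,0,-5,0],[0,0,-8,0],[0,0,-11,0],[0,0,-13,0],[0,0,-14,0],[0,0,-14,0],[0,0,-14,0]]'
```

```text
t: 5.02
ee_pos: [0.4671, 0.1068, 0.1018]
tcp_rot: [0.999, -0.046, 0.0, -0.0]
ft_force: [0.5, 0.4, 0.4]
gripper_width: 0.0003
finger_force: 0.0
t: 5.6
ee_pos: [0.467, 0.1064, 0.0869]
tcp_rot: [0.999, -0.046, 0.0, -0.0]
ft_force: [0.7, -0.5, -0.1]
gripper_width: 0.0002
finger_force: 0.0
```

```bash
python3 -m jog '[[0,0,-1,0],[0,0,-2,0],[0,0,-2,0],[0,0,-2,0]]';python3 -m jog '[[0,0,-1,0],[0,0,-2,0],[0,0,-2,0],[0,0,-2,0]]'|grep -E 'pos|ft'
```

```text
t: 5.93
ee_pos: [0.4669, 0.1063, 0.0848]
tcp_rot: [0.999, -0.046, -0.0, 0.0]
ft_force: [0.5, -0.2, -0.3]
gripper_width: 0.0002
finger_force: 0.0
ee_pos: [0.4669, 0.1063, 0.0827]
ft_force: [-0.4, -0.3, 0.1]
```

Run:
```python
from h import *
p=optics.capture('wrist');cv2.imwrite('pics/p1.png',cv2.resize(p['frame'][150:330,180:380],None,fx=3,fy=3))
```

```text
(no output)
```

View pics/p1.png

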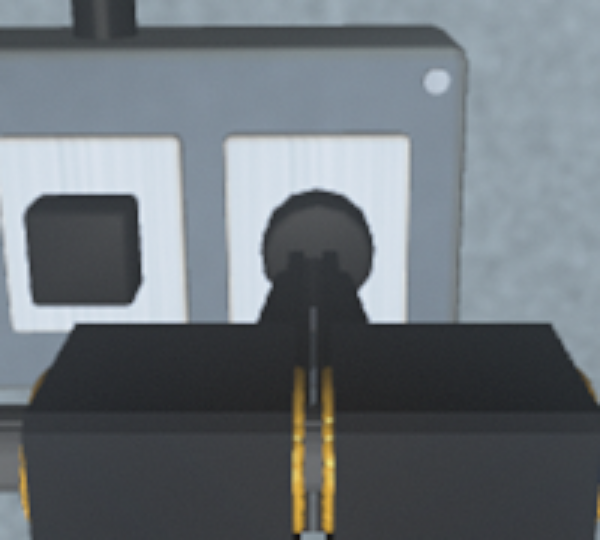

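The tips sit over the round key at crop (315,250), and there's no contact force yet. I'll keep going down gently.

```bash
python3 -c "
from bench import manip;print(manip.tcp_to_tips)"; for i in 1 2; do :; done; python3 -m jog '[[0,0,-1,0],[0,0,-2,0],[0,0,-2,0],[0,0,-2,0]]'|grep -E 'pos|ft'
```

```text
0.019
ee_pos: [0.4669, 0.1063, 0.0807]
ft_force: [0.2, -0.8, -1.2]
```

```bash
python3 -m jog '[[0,0,-1,0],[0,0,-2,0],[0,0,-2,0],[0,0,-2,0]]'|grep -E 'pos|ft';python3 -m jog '[[0,0,-1,0],[0,0,-2,0],[0,0,-2,0],[0,0,-2,0]]'|grep -E 'pos|ft'; python3 -c "
from bench import manip;s=manip.state();print(s['joint_efforts'],s['torque'],s['qpos'])"
```

```text
ee_pos: [0.4669, 0.1063, 0.0787]
ft_force: [0.5, 0.0, -0.6]
ee_pos: [0.4669, 0.1063, 0.0767]
ft_force: [0.2, -0.6, -0.5]
[-9.95887094e-04 -2.62127674e+01 -3.32005334e+01  1.67297426e-02
 -8.78477097e-02 -5.37112371e-06] [ 0.06540147 -0.02937619  0.0183365 ] [ 1.11807382e-01 -1.51248636e-01  2.13658058e+00 -4.99872306e-05
  1.15648894e+00  1.77482528e+00]
```

Run:
```python
from h import *
p=optics.capture('wrist');a=cv2.resize(p['frame'][150:330,180:380],None,fx=2,fy=2)
q=optics.capture('scene');u=q['frame'][190:300,300:420];b=cv2.resize(u,(400,360),interpolation=cv2.INTER_CUBIC)
cv2.imwrite('pics/p2.png',np.hstack([a,b]))
```

```text
(no output)
```

View pics/p2.png

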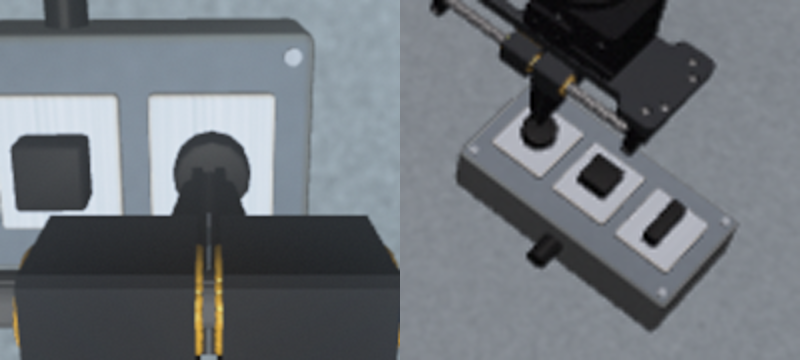

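The round key shows under the tips in both halves: wrist crop (212,170) and scene crop (540,130). The force is still near zero, so I'll go down further in small steps until a hard stop shows in the force.

```bash
python3 -m jog '[[0,0,-1,0],[0,0,-2,0],[0,0,-2,0]]'|grep -E 'pos|ft';python3 - <<'E'
from h import *
p=optics.capture('wrist');s=manip.state()
M=R.from_quat(p['attitude']).as_matrix()
tip=np.array(s['ee_pos'])-[0,0,.019]
for n,x in dict(tip=tip,tcp=s['ee_pos'],key70=[.4661,.1052,.07],key64=[.4661,.1052,.064]).items():
    c=M.T@(np.array(x)-p['position']);print(n,(c[:2]/c[2]*p['fx']+[p['cx'],p['cy']]).round(1),c[2].round(3))
for l in('key_round_top','key_square_top'):
    print(l,[(r['centre'],r['conf']) for r in optics.place_of(p,l)[:1]],[(r['bbox'],r['conf']) for r in optics.trace(p,l)[:1]])
E
```

```text
ee_pos: [0.4668, 0.1063, 0.0746]
ft_force: [-0.1, 0.5, -0.0]
tip [283.8 231.7] 0.217
tcp [283.8 242.1] 0.198
key70 [285.7 240.2] 0.203
key64 [285.7 236.9] 0.209
key_round_top [([285.6, 236.5], 0.9)] [([265.7, 217.7, 37.4, 35.4], 0.9)]
key_square_top [] [([184.4, 218.2, 42.1, 36.7], 0.69)]
```

Run:
```python
from h import *
p=optics.capture('wrist');print(p['fx'],p['position'])
g=p['frame'][190:270,230:340].max(axis=2);print('key diam px', [int((g[r]<90).sum()) for r in range(20,60,3)])
cv2.imwrite('pics/p3.png',cv2.resize(p['frame'][190:270,230:340],(770,560),interpolation=cv2.INTER_CUBIC))
```

```text
313.4384879661643 [0.54166056 0.09946329 0.25989381]
key diam px [0, 0, 0, 18, 26, 32, 34, 36, 38, 38, 38, 36, 36, 32]
```

View pics/p3.png

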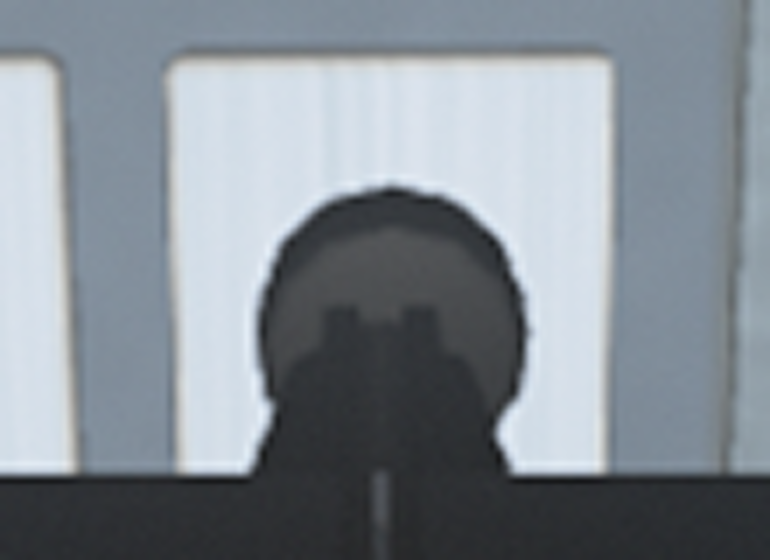

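```bash
e(){ python3 -c "
from bench import manip;s=manip.state();print([round(x,3) for x in s['joint_efforts'][1:5]],[round(x,3) for x in s['torque']],s['ee_pos'][2],s['ft_force'])"; }
e; python3 -m jog '[[0,0,-1,0],[0,0,-1,0]]'>/dev/null; e; python3 -m jog '[[0,0,-1,0],[0,0,-1,0]]'>/dev/null; e; python3 -m jog '[[0,0,-1,0],[0,0,-1,0]]' >/dev/null;e
```

```text
[np.float64(-26.279), np.float64(-33.157), np.float64(0.017), np.float64(-0.087)] [np.float64(0.069), np.float64(0.003), np.float64(-0.043)] 0.07489648836389297 [-0.3100069  -0.19690351 -0.60971084]
[np.float64(-26.441), np.float64(-33.356), np.float64(0.017), np.float64(-0.115)] [np.float64(0.1), np.float64(0.036), np.float64(-0.02)] 0.07370148015252523 [0.44976842 0.06619189 0.2492275 ]
[np.float64(-26.449), np.float64(-33.294), np.float64(0.017), np.float64(-0.113)] [np.float64(0.024), np.float64(0.066), np.float64(-0.001)] 0.07261186344500856 [ 0.64512215 -0.0896597  -0.39291829]
[np.float64(-26.464), np.float64(-33.247), np.float64(0.017), np.float64(-0.113)] [np.float64(0.056), np.float64(0.057), np.float64(-0.008)] 0.07166903213600317 [-0.22886902  0.17687675  0.32602089]
```

Run:
```python
from h import *
s=manip.state();tip=np.array(s['ee_pos'])-[0,0,.019]
q=optics.capture('scene');w=optics.capture('wrist')
for nm,p in(('scene',q),('wrist',w)):
    M=R.from_quat(p['attitude']).as_matrix()
    for n,x in dict(tip=tip,tcp=s['ee_pos'],key70=[.4661,.1052,.07],key64=[.4661,.1052,.064],sq70=[.471,.1592,.07],bar70=[.4757,.2131,.07]).items():
        c=M.T@(np.array(x)-p['position']);print(nm,n,(c[:2]/c[2]*p['fx']+[p['cx'],p['cy']]).round(1))
    for l in('key_round_top','key_square_top','key_bar_top'):
        print(l,[(np.round(r['centre'],1),r['conf']) for r in optics.place_of(p,l)[:1]],[(r['bbox'],r['conf']) for r in optics.trace(p,l)[:1]])
a=cv2.resize(q['frame'][200:270,310:400],(800,600),interpolation=cv2.INTER_CUBIC)
cv2.imwrite('pics/p4.png',a)
```

```text
scene tip [341.3 232.5]
scene tcp [342.3 228.5]
scene key70 [342.  228.3]
scene key64 [341.7 229.6]
scene sq70 [360.5 242.3]
scene bar70 [379.6 256.7]
key_round_top [(array([228.3, 286.7]), 0.59)] [([315.7, 217.4, 83.1, 73.2], 0.3)]
key_square_top [(array([359.7, 239.9]), 0.61)] [([354.1, 235.1, 13.8, 16.4], 0.61)]
key_bar_top [(array([377.9, 255.7]), 0.38)] [([370.9, 251.3, 18.9, 14.6], 0.49)]
wrist tip [283.9 231.6]
wrist tcp [283.9 242. ]
wrist key70 [285.8 242. ]
wrist key64 [285.7 238.6]
wrist sq70 [200.9 242.2]
wrist bar70 [116.2 242.6]
key_round_top [(array([285.2, 241.4]), 0.69)] [([262.3, 215.8, 41.9, 39.3], 0.73)]
key_square_top [(array([203.6, 241.5]), 0.79)] [([184.5, 219.4, 40.5, 38.4], 0.94)]
key_bar_top [(array([120.7, 240.9]), 0.73)] [([512.6, 14.0, 47.1, 160.6], 0.68)]
```

View pics/p4.png

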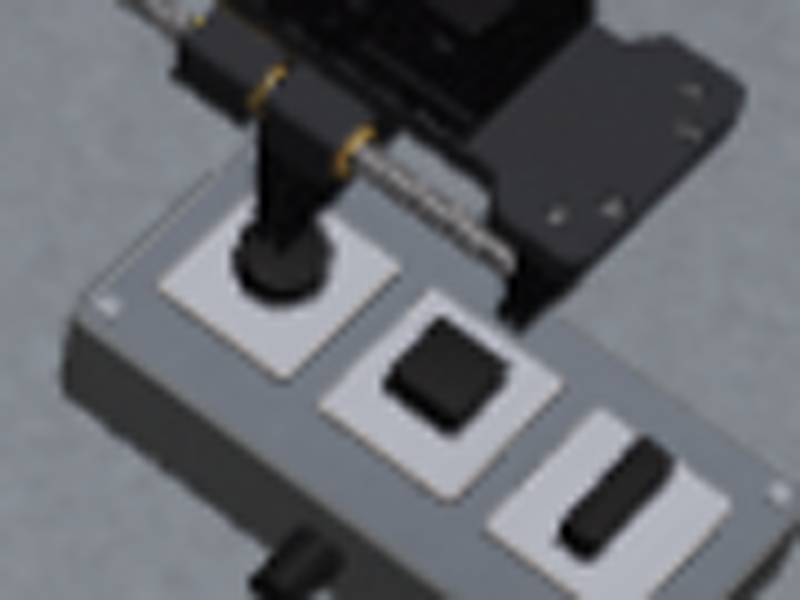

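The view is ambiguous about whether the round key at crop (283,262) is up or down. The force shows no stop, so I'll keep lowering 1 mm at a time until contact shows.

```bash
e(){ python3 -c "
from bench import manip;s=manip.state();print([round(float(x),2) for x in s['joint_efforts'][1:3]],s['ee_pos'].round(4),s['ft_force'].round(2))"; }
python3 -m jog '[[0,0,-1,0],[0,0,-1,0]]'>/dev/null; e; python3 -m jog '[[0,0,-1,0],[0,0,-1,0]]'>/dev/null; e; python3 -m jog '[[0,0,-1,0],[0,0,-1,0]]' >/dev/null;e;python3 -m jog '[[0,0,-1,0],[0,0,-1,0]]' >/dev/null;e
```

```text
[-26.52, -33.25] [0.4669 0.1063 0.0707] [-0.5  -0.44 -0.03]
[-26.52, -33.18] [0.4668 0.1064 0.0696] [ 0.09 -1.4   0.05]
[-26.53, -33.14] [0.4669 0.1064 0.0686] [-0.21  0.35  0.67]
[-26.56, -33.1] [0.4669 0.1064 0.0677] [ 0.86 -0.18 -0.23]
```

```bash
cat > prof.py <<'E'
from h import *; import pickle
def prof(p,rows,c0,c1):
    for r in rows:
        g=cv2.resize(p['frame'][r:r+1,c0:c1].max(axis=2),None,fx=10,fy=1,interpolation=cv2.INTER_LINEAR)[0].astype(float)
        e=[i/10+c0 for i in range(1,len(g)) if (g[i-1]-135)*(g[i]-135)<0]; br=(g>190)
        b=[i/10+c0 for i in range(1,len(g)) if br[i]!=br[i-1]]
        print(r,'dark edges',np.round(e,1),'bright edges',np.round(b,1))
if __name__=='__main__':
    p,_=pickle.load(open('k2.pkl','rb'));print(p['position']);prof(p,range(144,154,2),305,362)
    p=optics.capture('wrist');print(p['position'],manip.state()['ee_pos']);prof(p,range(228,250,3),145,330);print(p['frame'][205:250,268].max(axis=1),p['frame'][205:250,300].max(axis=1))
    cv2.imwrite('pics/now.png',p['frame'])
E
python3 prof.py
```

```text
[0.49669215 0.15338583 0.38218032]
144 dark edges [320.2 344.1] bright edges [310.7 319.6 344.5 352.4]
146 dark edges [319.2 344.8] bright edges [310.4 318.6 345.4 351.8]
148 dark edges [318.9 345. ] bright edges [310.1 318.3 345.5 351.4]
150 dark edges [308.3 308.6 318.9 345.1] bright edges [309.9 318.3 345.9 351.2]
152 dark edges [308.6 319.  344.7] bright edges [309.7 318.4 345.3 351.1]
[0.54157764 0.09945239 0.25264606] [0.46687294 0.1063778  0.06769272]
228 dark edges [181.2 222.  238.4 238.8 269.8 302.3] bright edges [156.7 173.5 180.6 222.4 237.3 254.  269.1 302.9 318. ]
231 dark edges [158.4 268.7 303.2] bright edges [157.2 173.4 180.6 222.4 237.4 254.  268.1 303.9 318. ]
234 dark edges [158.8 181.5 222.3 267.2 304.8] bright edges [157.5 173.8 180.9 223.  237.6 254.2 266.6 305.3 317.8]
237 dark edges [160.7 181.9 222.8 266.7 305.6] bright edges [157.8 174.4 181.3 223.3 237.8 254.3 266.1 306.2 317.7]
240 dark edges [161.2 182.  222.9 266.  306.1] bright edges [158.3 174.5 181.5 223.3 237.9 254.5 265.5 306.4 317.5]
243 dark edges [159.9 161.4 182.3 223.  239.3 239.9 266.1 306. ] bright edges [158.6 174.8 181.7 223.4 238.  254.7 265.6 306.4 317.4]
246 dark edges [160.2 162.  182.9 223.1 305.4] bright edges [159.  175.4 182.3 223.4 238.2 254.7 266.3 306.1 317.2]
249 dark edges [160.5 162.2 182.9 223.3 239.4 240.  267.1 305.1] bright edges [159.4 175.7 182.4 224.  238.3 254.7 266.6 305.5 317.2]
[233 233 233 233 234 234 234 234 234 234 234 234 234 234 234 234 234 235
 234 234 235 237 240 235 207 182 161 110  58  53  58  61  64  65  68  68
  72  71  69  71  67  66  62  57  51] [233 233 233 233 234 234 233 232 233 233 234 233 233 233 233 233 234 234
 236 239 215 118  49  56  56  58  60  64  72  74  76  75  74  75  72  73
  72  69  69  70  70  68  69  66  59]
```

```bash
cat > e.sh <<'E'
python3 -c "
from bench import manip;s=manip.state();print(round(s['t'],2),[round(float(x),2) for x in s['joint_efforts'][1:3]],s['ee_pos'].round(4),s['ft_force'].round(2))"
E
python3 -m jog '[[0,0,-1,0],[0,0,-1,0]]'>/dev/null; sh e.sh; python3 -m jog '[[0,0,-1,0],[0,0,-1,0]]'>/dev/null; sh e.sh; python3 -m jog '[[0,0,-1,0],[0,0,-1,0]]' >/dev/null;sh e.sh;python3 -m jog '[[0,0,-1,0],[0,0,-1,0]]' >/dev/null;sh e.sh;  python3 prof.py | sed -n '7,20p'
```

```text
10.05 [-26.59, -33.08] [0.4669 0.1063 0.0667] [-0.46  0.48 -0.09]
10.22 [-26.61, -33.04] [0.4669 0.1064 0.0657] [-0.12 -0.08  0.24]
10.38 [-26.63, -33.0] [0.4668 0.1063 0.0646] [-0.41  0.24  0.06]
10.55 [-26.66, -32.96] [0.4669 0.1063 0.0637] [ 0.08 -0.25  1.2 ]
[0.54157764 0.09945236 0.24865411] [0.46690872 0.10636431 0.06374343]
228 dark edges [155.4 157.2 180.8 220.7 301.1] bright edges [154.2 171.1 180.  221.3 236.4 253.5 270.2 301.8 318.5]
231 dark edges [155.8 157.5 178.9 221.  268.9 302.9] bright edges [154.6 171.7 178.4 221.4 236.5 253.6 268.4 303.3 318.3]
234 dark edges [156.2 158.1 179.2 221.1 267.9] bright edges [154.9 171.4 178.6 221.4 236.6 253.7 267.4 304.9 318.2]
237 dark edges [156.5 179.5 221.1 305.3] bright edges [155.3 171.8 178.9 221.6 236.8 253.6 266.1 305.9 318.2]
240 dark edges [156.9 158.4 179.9 221.5 266.  306.1] bright edges [155.6 172.5 179.4 222.1 236.9 253.8 265.5 306.5 318.3]
243 dark edges [157.3 180.2 238.4 238.8 265.8 306.4] bright edges [156.  172.4 179.6 222.3 237.1 253.7 265.3 307.1 318.2]
246 dark edges [157.7 159.4 180.5 222.  238.4 238.8 266.  306.1] bright edges [156.5 172.8 179.9 222.4 237.2 253.9 265.5 306.5 318.2]
249 dark edges [159.8 180.8 222.1 238.5 266.3 305.9] bright edges [156.7 173.5 180.3 222.4 237.4 253.9 265.7 306.4 318.1]
[233 234 234 233 233 233 234 234 233 234 235 234 235 234 234 235 235 235
 234 234 234 235 235 239 234 206 185 166 109  56  50  55  57  62  63  68
  70  70  73  72  72  70  71  64  59] [232 234 234 233 233 233 233 233 234 233 234 234 234 233 234 233 234 234
 235 235 236 234 185  82  51  56  58  58  60  67  71  75  76  75  74  73
  73  73  71  71  69  69  69  66  62]
```

```bash
python3 -m jog '[[0,0,-1,0],[0,0,-1,0]]'>/dev/null; sh e.sh; python3 -m jog '[[0,0,-1,0],[0,0,-1,0]]'>/dev/null; sh e.sh; python3 -m jog '[[0,0,-1,0],[0,0,-1,0]]' >/dev/null;sh e.sh;python3 -m jog '[[0,0,-1,0],[0,0,-1,0]]' >/dev/null;sh e.sh;  python3 prof.py | sed -n '7,13p'
```

```text
10.77 [-26.69, -32.93] [0.4669 0.1064 0.0627] [ 0.49 -1.    0.28]
10.93 [-26.71, -32.89] [0.4669 0.1064 0.0617] [ 0.47 -0.25 -0.1 ]
11.1 [-26.73, -32.85] [0.4669 0.1063 0.0607] [-0.34  0.29 -0.62]
11.27 [-26.76, -32.81] [0.4669 0.1064 0.0597] [-0.69 -0.27 -0.58]
[0.54157714 0.09945224 0.2446547 ] [0.46690081 0.10636907 0.05973039]
228 dark edges [180.8 219.1 298.8] bright edges [151.5 168.3 180.1 219.6 235.4 252.6 272.8 299.6 319.2]
231 dark edges [177.9 269.9 302.2] bright edges [151.8 168.8 177.2 220.3 235.5 252.8 269.2 302.9 319.2]
234 dark edges [176.9 219.7 268.2 303.8] bright edges [152.2 169.4 176.4 220.2 235.6 252.7 267.7 304.3 319.2]
237 dark edges [153.9 155.4 177.2 220.  267.2 304.9] bright edges [152.6 169.5 176.6 220.4 235.8 252.9 266.7 305.4 319.1]
240 dark edges [154.3 177.5 220.1 266.2 305.9] bright edges [152.9 169.7 176.9 220.4 235.9 252.9 265.6 306.4 319.1]
243 dark edges [154.6 156.3 177.9 220.3 237.4 237.7 265.7 306.6] bright edges [153.3 170.4 177.3 221.  236.1 253.2 265.1 307.2 319. ]
```

```bash
for i in 1; do python3 -m jog '[[0,0,-1,0],[0,0,-1,0]]'>/dev/null; sh e.sh; python3 -m jog '[[0,0,-1,0],[0,0,-1,0]]'>/dev/null; sh e.sh; python3 -m jog '[[0,0,-1,0],[0,0,-1,0]]' >/dev/null;sh e.sh; done
python3 - <<'E'
from h import *
w=optics.capture('wrist');q=optics.capture('scene');t=optics.capture('top')
a=cv2.resize(w['frame'][170:350,190:370],(540,540),interpolation=cv2.INTER_CUBIC)
b=cv2.resize(q['frame'][195:255,325:385],(260,270),interpolation=cv2.INTER_CUBIC)
c=cv2.resize(t['frame'][200:260,140:225],(260,270),interpolation=cv2.INTER_CUBIC)
im=np.hstack([a,np.vstack([b,c])]);im=np.clip(im.astype(float)*1.8,0,255).astype(np.uint8);cv2.imwrite('pics/p5.png',im)
E
```

```text
11.48 [-26.79, -32.78] [0.4669 0.1064 0.0587] [-0.49  0.43 -0.23]
11.65 [-26.81, -32.74] [0.4669 0.1063 0.0577] [-0.35 -0.37 -0.19]
11.82 [-26.84, -32.7] [0.4669 0.1064 0.0567] [-0.82  0.39  0.3 ]
```

View pics/p5.png

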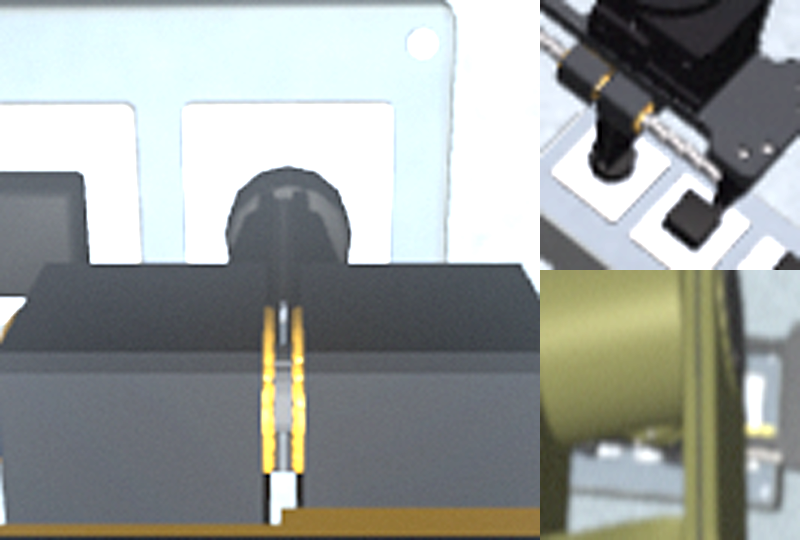

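The key at wrist crop (288,225) still looks up: its side band shows and it hasn't moved relative to the plate. The finger tips still overlap its disc. I'll keep lowering with force checks.

```bash
J="python3 -m jog"; python3 -m jog '[[0,0,-1,0],[0,0,-1,0]]'>/dev/null; sh e.sh; python3 -m jog '[[0,0,-1,0],[0,0,-1,0]]'>/dev/null; sh e.sh; python3 -m jog '[[0,0,-1,0],[0,0,-1,0]]' >/dev/null;sh e.sh; python3 -m jog '[[0,0,-1,0],[0,0,-1,0]]' >/dev/null;sh e.sh; python3 -c "
from h import *
w=optics.capture('wrist')
f=w['frame'].max(axis=2)
print(f[220:262:2,285]);print(f[220:262:2,281]);print(f[220:262:2,275]);print(f[246,255:320:2])"
```

```text
12.13 [-26.88, -32.68] [0.4669 0.1063 0.0557] [-0.23  0.07  0.43]
12.3 [-26.89, -32.63] [0.4669 0.1063 0.0547] [-0.54 -0.3  -0.  ]
12.47 [-26.08, -31.87] [0.467  0.1064 0.0539] [ 0.16 -0.34  2.24]
12.63 [-25.91, -31.65] [0.4671 0.1064 0.053 ] [-1.15 -0.26  2.23]
[236 236 237 169  60  61  61  82  66  62  61  60  61  60  58  60  56  55
  54  53  50]
[232 232 232 232  51  62  61  67  65  59  62  60  57  57  56  57  55  54
  52  49  51]
[232 232 232 233 225  79  61  61  67  73  61  57  56  57  56  54  52  54
  52  55  52]
[232 233 234 232 238 119  64  69  55  56  57  56  56  57  59  60  56  55
  57  54  57  56  67  74  70  58 199 234 233 234 234 235 223]
```

Contact: the effort and force match the key spring (1.5 N pre-load) at TCP z ≈ 0.054. I'll press through to the hard stop.

```bash
python3 -m jog '[[0,0,-1,0],[0,0,-2,0],[0,0,-3,0],[0,0,-3,0]]'>/dev/null; sh e.sh; python3 -m jog '[[0,0,-1,0],[0,0,-1,0]]'>/dev/null; sh e.sh; python3 -m jog '[[0,0,-1,0],[0,0,-1,0]]' >/dev/null;sh e.sh
```

```text
13.02 [-25.2, -30.83] [0.4671 0.1064 0.0499] [-0.49 -0.22  3.53]
13.18 [-25.02, -30.64] [0.4671 0.1064 0.0489] [-1.17 -0.16  3.8 ]
13.35 [-24.16, -30.24] [0.4672 0.1064 0.0484] [-2.62  0.01  7.16]
```

```bash
python3 -m jog '[[0,0,-1,0],[0,0,-1,0],[0,0,-1,0]]'>/dev/null; sh e.sh; python3 -c "
from h import *
w=optics.capture('wrist')
print([(r['bbox'],np.round(r['conf'],2)) for r in optics.trace(w,'key_round')[:1]])"
```

```text
13.6 [-21.91, -28.98] [0.4672 0.1064 0.0483] [-5.38  0.14 12.87]
[([266.8, 228.4, 41.3, 30.7], np.float64(0.76))]
```

Round key fully down (5 N spring, then the stop at 13 N). I'll lift off and press the bar key to the same depth.

```bash
python3 -m jog '[[0,0,10,0],[0,0,25,0],[0,0,32,0],[0,0,32,0],[4,50,32,0],[8,90,32,0],[9,107,32,0],[9,107,32,0],[9,107,32,0],[9,107,32,0]]'|grep -E '^t|pos|ft'; python3 -m jog '[[0,0,-10,0],[0,0,-18,0],[0,0,-21,0],[0,0,-21,0],[0,0,-21,0]]' >/dev/null; sh e.sh; python3 -m jog '[[0,0,-2,0],[0,0,-4,0],[0,0,-6,0],[0,0,-8,0],[0,0,-9,0],[0,0,-9,0]]' >/dev/null; sh e.sh;python3 -m jog '[[0,0,-1,0],[0,0,-2,0],[0,0,-2,0],[0,0,-2,0]]' >/dev/null; sh e.sh
```

```text
t: 14.53
ee_pos: [0.4753, 0.2128, 0.0778]
tcp_rot: [0.999, -0.046, -0.001, 0.001]
ft_force: [-0.3, -0.4, -0.7]
14.95 [-30.79, -31.94] [0.4756 0.2128 0.0572] [ 0.54  0.35 -0.06]
15.45 [-29.18, -30.12] [0.4765 0.2134 0.0494] [-0.56 -1.6   3.9 ]
15.78 [-26.67, -28.84] [0.4766 0.2134 0.0484] [-2.02 -2.85 10.28]
```

```bash
python3 -m jog '[[0,0,10,0],[0,0,25,0],[0,0,32,0],[0,0,32,0],[-3,-30,32,0],[-5,-54,32,0],[-5,-54,32,0],[-5,-54,32,0],[-5,-54,32,0]]'|grep -E '^t|pos|ft'; python3 -m jog '[[0,0,-10,0],[0,0,-18,0],[0,0,-21,0],[0,0,-21,0],[0,0,-21,0]]' >/dev/null; sh e.sh; python3 -m jog '[[0,0,-2,0],[0,0,-4,0],[0,0,-6,0],[0,0,-8,0],[0,0,-9,0],[0,0,-9,0]]' >/dev/null; sh e.sh;python3 -m jog '[[0,0,-1,0],[0,0,-2,0],[0,0,-2,0],[0,0,-2,0]]' >/dev/null; sh e.sh
```

```text
t: 16.53
ee_pos: [0.4707, 0.1596, 0.0783]
tcp_rot: [0.999, -0.046, -0.0, -0.0]
ft_force: [0.6, -0.7, 0.8]
16.95 [-28.28, -32.03] [0.4705 0.1596 0.0571] [0.65 0.3  0.82]
17.45 [-26.72, -30.09] [0.4715 0.1596 0.0494] [-0.97  0.2   4.3 ]
17.78 [-24.29, -28.76] [0.4715 0.1596 0.0484] [-3.1   0.64  9.9 ]
```

All three keys were pressed to the stop in order. Now I'll rise and cross to the grey valve, opening the fingers partly.

```bash
python3 -m jog '[[0,0,10,0],[0,0,30,0],[0,0,70,0],[0,0,110,0],[0,-30,150,0],[0,-70,150,0],[0,-305,150,0],[0,-305,150,0],[0,-305,150,0],[0,-305,150,0],[0,-305,150,0],[0,-305,150,0],[0,-305,150,0],[0,-305,150,0],[0,-305,150,0],[0,-305,150,0]]' 30|grep -E '^t|pos|ft|wid'
cat > v.py <<'E'
from h import *
import pickle,sys
p=optics.capture('wrist');pickle.dump(p,open(sys.argv[1]+'.pkl','wb'));print(p['position'].round(4) if hasattr(p['position'],'round') else p['position'])
for l,z in dict(valve=0,selector_grip=.087).items():
    print(l,[(np.round(r['centre'],1).tolist(),round(float(r['conf']),2),np.round(atz(p,r['centre'],z)[:2],4).tolist()) for r in optics.place_of(p,l)[:3]])
for r in optics.trace(p,'selector')[:2]:
    m=r['pixels'].astype(np.uint8);print('sel',r['bbox'],round(float(r['conf']),2))
cv2.imwrite('pics/'+sys.argv[1]+'.png',p['frame'])
E
python3 v.py v1; python3 -m jog '[[0,0,-40,0],[20,0,-60,0],[20,0,-60,0],[20,0,-60,0]]'|grep pos; python3 v.py v2
```

```text
t: 19.12
ee_pos: [0.4709, -0.1445, 0.1965]
tcp_rot: [0.999, -0.045, -0.0, -0.0]
ft_force: [-0.2, -0.3, 0.9]
gripper_width: 0.0293
[ 0.5456 -0.1514  0.3815]
valve [([441.6, 115.1], 0.85, [0.5331, -0.3352]), ([278.1, 129.2], 0.83, [0.5345, -0.1434]), ([284.6, 302.8], 0.69, [0.3017, -0.13])]
selector_grip [([279.2, 133.7], 0.98, [0.533, -0.1458]), ([488.5, 117.4], 0.96, [0.5301, -0.3356]), ([284.4, 345.8], 0.89, [0.3032, -0.1297])]
sel [446.6, 87.4, 51.9, 60.0] 0.98
sel [261.5, 313.7, 38.0, 32.0] 0.85
ee_pos: [0.4903, -0.1447, 0.1355]
[ 0.5656 -0.1517  0.3202]
valve [([495.1, 339.7], 0.93, [0.2862, -0.3816]), ([285.3, 345.4], 0.61, [0.3009, -0.129]), ([470.8, 137.1], 0.61, [0.5303, -0.3357])]
selector_grip [([281.3, 165.0], 0.75, [0.5321, -0.1465]), ([535.7, 141.5], 0.63, [0.5324, -0.3331]), ([0.0, 262.2], 0.39, [0.4739, 0.0891])]
sel [483.4, 110.0, 73.1, 70.8] 0.79
sel [254.3, 125.3, 50.7, 76.1] 0.56
```

Run:
```python
from h import *; import pickle
for f in('v1','v2'):
    p=pickle.load(open(f+'.pkl','rb'));M=R.from_quat(p['attitude']).as_matrix()
    def pr(x):
        c=M.T@(np.array(x)-p['position']);return c[:2]/c[2]*p['fx']+[p['cx'],p['cy']]
    u=pr([.5325,-.146,.05]); x0,y0=(u-75).astype(int);x1,y1=(u+75).astype(int);y0=max(y0,0)
    im=p['frame'][y0:y1,x0:x1]; g=im.max(axis=2)
    print(f,u.round(1),np.percentile(g,[2,5,10,25,50,75,90,97]))
    # block top outline
    for th in(195,210):
        cs,_=cv2.findContours((g>th).astype(np.uint8),cv2.RETR_EXTERNAL,cv2.CHAIN_APPROX_NONE);c=max(cs,key=cv2.contourArea)
        q=cv2.boxPoints(cv2.minAreaRect(c))+[x0,y0]; W=np.array([atz(p,k,.05)[:2] for k in q])
        s=[np.linalg.norm(W[i]-W[i-1]) for i in range(4)];d=W[1]-W[0];print(' block',th,W.mean(0).round(4),np.round(s,3),np.degrees(np.arctan2(d[1],d[0])).round(1))
    # white line: bright blob enclosed in dark knob; dark knob
    n,lab,st,ce=cv2.connectedComponentsWithStats((g>110).astype(np.uint8),connectivity=4)
    for i in range(1,n):
        if 15<st[i][4]<300:
            c=np.argwhere(lab==i)[:,::-1].astype(np.float32);e=cv2.minAreaRect(c);(b)=cv2.boxPoints(e)+[x0,y0]
            W=np.array([atz(p,k,.094)[:2] for k in b]);l=max((W[1]-W[0],W[2]-W[1]),key=np.linalg.norm)
            print(' line',W.mean(0).round(4),np.linalg.norm(l).round(3),(np.degrees(np.arctan2(l[1],l[0]))%180).round(1),st[i].tolist())
    d=(g<95).astype(np.uint8);cs,_=cv2.findContours(d,cv2.RETR_EXTERNAL,cv2.CHAIN_APPROX_NONE)
    for c in cs:
        if cv2.contourArea(c)>400:
            (cx,cy),r=cv2.minEnclosingCircle(c);print(' dark',round(cx+x0,1),round(cy+y0,1),round(r,1),cv2.contourArea(c),atz(p,(cx+x0,cy+y0),.064)[:2].round(4))
```

```text
v1 [280.  132.5] [ 92.  103.  168.9 181.  187.  236.  240.  241. ]
 block 195 [ 0.5381 -0.1461] [0.116 0.118 0.105 0.119] -12.9
 block 210 [ 0.5329 -0.1452] [0.115 0.106 0.105 0.107] -12.7
v2 [281.1 158.3] [ 84.  95. 101. 176. 219. 234. 236. 238.]
 block 195 [ 0.533  -0.1456] [0.117 0.107 0.105 0.108] -12.7
 block 210 [ 0.5331 -0.1453] [0.117 0.106 0.105 0.107] -13.0
 dark 280.5 163.0 34.1 1494.5 [ 0.5305 -0.1455]
```

Run:
```python
from h import *; import pickle
for f in('v1','v2'):
    p=pickle.load(open(f+'.pkl','rb'));M=R.from_quat(p['attitude']).as_matrix()
    def warp(z,c,h=.08,s=3000):  # pixel-> world: col=+x... col=(cy - y), row=(cx - x)
        n=int(2*h*s); W=np.float32([[0,0],[n,0],[n,n],[0,n]]);pts=[]
        for a,b in W:
            x=np.array([c[0]+h-b/s,c[1]+h-a/s,z]);k=M.T@(x-p['position']);pts.append(k[:2]/k[2]*p['fx']+[p['cx'],p['cy']])
        return cv2.warpPerspective(p['frame'],cv2.getPerspectiveTransform(np.float32(pts),W),(n,n)),lambda q:np.array([c[0]+h-q[1]/s,c[1]+h-q[0]/s])
    c=(.533,-.1456)
    im,w=warp(.05,c);g=im.max(axis=2)
    cs,_=cv2.findContours((g>205).astype(np.uint8),cv2.RETR_EXTERNAL,cv2.CHAIN_APPROX_NONE);k=max(cs,key=cv2.contourArea)
    r=cv2.minAreaRect(k);print(f,'block',w(r[0]).round(4),np.array(r[1])/3,r[2])
    # studs: dark blobs at radius ~41mm
    n,lab,st,ce=cv2.connectedComponentsWithStats((g<190).astype(np.uint8))
    for i in range(1,n):
        d=w(ce[i])-c;rr=np.linalg.norm(d)
        if 20<st[i][4]<900 and .034<rr<.048: print('  stud',round(rr,4),np.degrees(np.arctan2(-d[1],-d[0])).round(1),st[i][4])
    im2,w2=warp(.094,c,.045,6000);g2=im2.max(axis=2)
    cv2.imwrite(f'pics/{f}w.png',np.hstack([cv2.resize(im,(400,400)),cv2.resize(im2,(400,400))]))
    m=(g2[150:400,150:400]);print('  top pct',np.percentile(m,[1,10,50,90,99]))
```

```text
v1 block [ 0.5329 -0.1457] [106.89972941 106.8647054 ] 9.40733528137207
  stud 0.0409 -109.3 130
  stud 0.0409 -89.4 134
  stud 0.0409 -69.4 136
  stud 0.0409 -49.3 134
  stud 0.041 -29.3 127
  stud 0.0411 -9.4 323
  top pct [ 79.  88. 104. 223. 254.]
v2 block [ 0.5329 -0.1458] [106.53546143 106.66701253] 9.381510734558105
  stud 0.0408 -109.5 153
  stud 0.041 -89.4 147
  stud 0.0409 -69.5 148
  stud 0.0409 -49.3 154
  stud 0.0411 -29.3 148
  stud 0.0411 -9.3 363
  top pct [ 75.  86.  99. 219. 252.]
```

The valve centre is (0.5329, -0.1457) with yaw -9.4°, and the home stud and five clicks agree with that. Next I'll align over the knob and descend, checking force.

```bash
python3 -m jog '[[20,0,0,-2],[42,-1,0,-4],[42,-1,0,-4],[42,-1,-10,-4],[42,-1,-30,-4],[42,-1,-45,-4],[42,-1,-48,-4],[42,-1,-48,-4],[42,-1,-48,-4]]'|grep -E 'pos|rot|wid|ft'; sh e.sh; python3 -m jog '[[0,0,-2,0],[0,0,-4,0],[0,0,-4,0],[0,0,-4,0]]'>/dev/null; sh e.sh; python3 -m jog '[[0,0,-2,0],[0,0,-4,0],[0,0,-4,0]]'>/dev/null; sh e.sh;python3 -m jog '[[0,0,-2,0],[0,0,-4,0],[0,0,-4,0]]'>/dev/null; sh e.sh
```

```text
ee_pos: [0.5328, -0.1467, 0.0894]
tcp_rot: [0.997, -0.081, 0.0, 0.0]
ft_force: [0.0, -0.2, 0.6]
gripper_width: 0.0301
20.6 [-32.79, -32.51] [ 0.5328 -0.1467  0.0894] [ 0.02 -0.18  0.6 ]
20.93 [-33.79, -33.31] [ 0.5332 -0.1467  0.0853] [ 0.76 -0.36  0.34]
21.18 [-34.24, -33.67] [ 0.5327 -0.1465  0.0803] [ 0.06 -0.38 -0.36]
21.43 [-34.25, -33.47] [ 0.5326 -0.1465  0.0762] [ 0.31 -0.13 -0.44]
```

```bash
python3 -m jog '[[0,0,-2,0],[0,0,-4,0],[0,0,-4,0]]'>/dev/null; sh e.sh; python3 -m jog '[[0,0,-2,0],[0,0,-4,0],[0,0,-4,0]]'>/dev/null; sh e.sh;python3 -m jog '[[0,0,-2,0],[0,0,-4,0],[0,0,-4,0]]'>/dev/null; sh e.sh;python3 -m jog '[[0,0,-2,0],[0,0,-4,0],[0,0,-4,0]]'>/dev/null; sh e.sh;python3 -m jog '[[0,0,-2,0],[0,0,-4,0],[0,0,-4,0]]'>/dev/null; sh e.sh
```

```text
21.68 [-34.32, -33.33] [ 0.5327 -0.1465  0.0723] [-0.69 -0.13  0.17]
21.93 [-34.41, -33.2] [ 0.5327 -0.1465  0.0683] [0.02 0.48 0.65]
22.18 [-34.5, -33.07] [ 0.5327 -0.1465  0.0643] [ 0.78 -0.25  0.08]
22.43 [-34.59, -32.93] [ 0.5327 -0.1465  0.0603] [-0.27  0.23  0.27]
22.68 [-34.68, -32.79] [ 0.5327 -0.1465  0.0563] [-0.64 -0.13 -1.3 ]
```

```bash
python3 -m jog '[[0,0,-2,0],[0,0,-3,0],[0,0,-3,0]]'>/dev/null; sh e.sh; python3 -m jog '[[0,0,0,0],[0,0,0,0],[0,0,0,0],[0,0,0,0],[0,0,0,0],[0,0,0,0]]' 0
python3 - <<'E'
from h import *
w=optics.capture('wrist');q=optics.capture('scene')
a=cv2.resize(w['frame'][140:330,185:385],(500,475),interpolation=cv2.INTER_CUBIC)
b=cv2.resize(q['frame'][160:235,205:280],(300,475),interpolation=cv2.INTER_CUBIC)
cv2.imwrite('pics/g1.png',np.clip(np.hstack([a,b]).astype(float)*1.5,0,255).astype(np.uint8))
E
```

```text
22.93 [-34.58, -32.45] [ 0.5328 -0.1466  0.0535] [0.46 0.33 0.22]
t: 23.43
ee_pos: [0.5332, -0.1457, 0.054]
tcp_rot: [0.997, -0.081, 0.0, -0.001]
ft_force: [1.3, 5.4, 0.8]
gripper_width: 0.0134
finger_force: 30.0
```

Gripped at 13.4 mm with 30 N. I'll relieve the 1 mm side offset and turn clockwise while watching the moment.

```bash
cat > m.sh <<'E'
python3 -c "
from h import *
s=manip.state();print(round(s['t'],2),'yaw',np.degrees(R.from_quat(s['tcp_rot']).as_euler('xyz')[2]).round(2),s['ee_pos'].round(4),s['ft_force'].round(1),s['torque'].round(3),round(float(s['gripper_width']),4),round(float(s['finger_force']),1),s['qpos'][5].round(2))"
E
python3 -m jog '[[0,1,0,0],[0,1,0,0]]'>/dev/null; sh m.sh
python3 -m jog '[[0,0,0,-3],[0,0,0,-6],[0,0,0,-10],[0,0,0,-10]]'>/dev/null; sh m.sh
python3 -m jog '[[0,0,0,-3],[0,0,0,-6],[0,0,0,-6]]'>/dev/null; sh m.sh
python3 -m jog '[[0,0,0,-3],[0,0,0,-6],[0,0,0,-6]]'>/dev/null; sh m.sh
python3 -m jog '[[0,0,0,-3],[0,0,0,-6],[0,0,0,-6]]'>/dev/null; sh m.sh
python3 -m jog '[[0,0,0,-3],[0,0,0,-6],[0,0,0,-6]]'>/dev/null; sh m.sh
```

```text
23.7 yaw -9.28 [ 0.5332 -0.1457  0.054 ] [ 0.5  1.3 -1.2] [ 0.477 -0.144 -0.023] 0.014 30.0 1.37
24.03 yaw -19.33 [ 0.5332 -0.1457  0.054 ] [ 0.9  2.3 -0.2] [ 0.504 -0.199  0.104] 0.0141 30.0 1.54
24.28 yaw -25.23 [ 0.5332 -0.1457  0.054 ] [1.1 2.4 0.2] [ 0.455 -0.22   0.018] 0.0142 30.0 1.65
24.53 yaw -31.19 [ 0.5332 -0.1458  0.054 ] [1.3 3.5 0.3] [ 0.502 -0.201  0.108] 0.0141 30.0 1.75
24.78 yaw -37.16 [ 0.5332 -0.1457  0.054 ] [ 2.3  1.2 -0.9] [ 0.483 -0.201  0.128] 0.0139 30.0 1.86
25.03 yaw -43.15 [ 0.5331 -0.1457  0.0539] [1.2 2.1 0.6] [ 0.434 -0.275  0.068] 0.0138 30.0 1.96
```

```bash
python3 -m jog '[[0,0,0,-4],[0,0,0,-8],[0,0,0,-8]]'>/dev/null; sh m.sh
python3 -m jog '[[0,0,0,-4],[0,0,0,-8],[0,0,0,-8]]'>/dev/null; sh m.sh
python3 -m jog '[[0,0,0,-3],[0,0,0,-6],[0,0,0,-6]]'>/dev/null; sh m.sh
python3 -m jog '[[0,0,0,-2],[0,0,0,-2]]'>/dev/null; sh m.sh
python3 -m jog '[[0,0,0,-1],[0,0,0,-1]]'>/dev/null; sh m.sh
python3 -m jog '[[0,0,0,-1],[0,0,0,-1]]'>/dev/null; sh m.sh
```

```text
25.28 yaw -51.14 [ 0.5332 -0.1457  0.054 ] [ 1.4  2.4 -0.2] [ 0.431 -0.325  0.154] 0.0141 30.0 2.1
25.53 yaw -59.12 [ 0.5331 -0.1458  0.054 ] [1.  2.1 0.2] [ 0.427 -0.288  0.118] 0.0141 30.0 2.24
25.78 yaw -65.08 [ 0.5331 -0.1457  0.054 ] [ 1.8  2.5 -0.1] [ 0.421 -0.294  0.112] 0.0135 30.0 2.34
25.95 yaw -67.08 [ 0.5331 -0.1457  0.0539] [1.4 1.2 0.8] [ 0.465 -0.326  0.103] 0.0138 30.0 2.38
26.12 yaw -68.2 [ 0.5331 -0.1457  0.054 ] [2.4 1.6 0.7] [ 0.37  -0.282  0.052] 0.0136 30.0 2.4
26.28 yaw -69.28 [ 0.5331 -0.1457  0.054 ] [1.8 1.8 0.6] [ 0.344 -0.316  0.06 ] 0.0139 30.0 2.42
```

```bash
python3 -m jog '[[0,0,0,-0.5],[0,0,0,-0.5],[0,0,0,-0.5]]'>/dev/null; sh m.sh
python3 -m jog '[[0,0,0,-0.5],[0,0,0,-0.5],[0,0,0,-0.5]]'>/dev/null; sh m.sh
python3 - <<'E'
from h import *
w=optics.capture('wrist');q=optics.capture('scene')
a=cv2.resize(w['frame'][170:290,215:365],(480,384),interpolation=cv2.INTER_CUBIC)
b=cv2.resize(q['frame'][165:235,210:268],(318,384),interpolation=cv2.INTER_CUBIC)
cv2.imwrite('pics/g2.png',np.clip(np.hstack([a,b]).astype(float)*1.5,0,255).astype(np.uint8))
E
```

```text
26.53 yaw -69.76 [ 0.5331 -0.1457  0.054 ] [2.1 1.  0.8] [ 0.365 -0.329  0.066] 0.0136 30.0 2.42
26.78 yaw -70.28 [ 0.5331 -0.1457  0.0539] [2.1 1.2 1.6] [ 0.385 -0.352  0.17 ] 0.0137 30.0 2.43
```

View pics/g2.png

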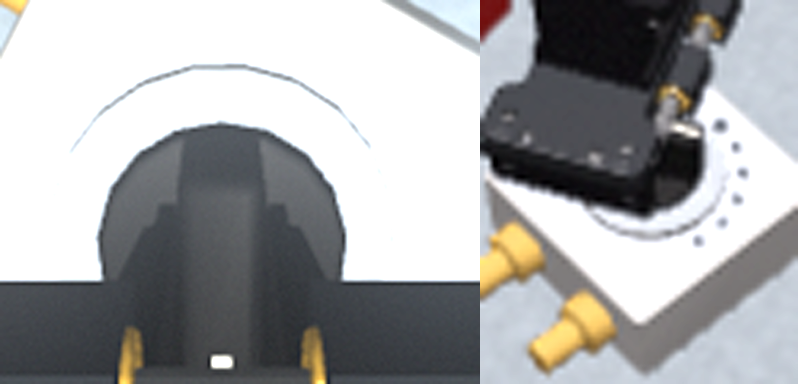

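The wrist view shows the bar at crop (220,180) held straight between the fingers. The moment jumped at about 20°, 40° and 60.5°, so the third click is just reached. Handing in.

```bash
sh m.sh; python3 -c "
from bench import ticket;print(ticket.job_done())"
```

```text
26.88 yaw -70.28 [ 0.5331 -0.1457  0.054 ] [2.5 0.2 1.2] [ 0.297 -0.414  0.139] 0.0139 30.0 2.43
the job is handed in; nothing more can be done
None
```

I pressed the round, bar and square keys fully down in that order and turned the selector clockwise to the third click, where the fingers still hold it; the job was handed in at 26.9 s and returned no verdict.

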